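Lock the grain mill's lever with its pin

ROBOT

A 6-joint arm with a two-finger parallel gripper is mounted at the origin on the work surface. World frame = base frame: x ahead of the robot, y to its left, z up, the work surface at z = 0. Lengths are in m, angles in rad, forces in N, time in s.
With the tool pointing down it reaches from about 0.225 to 0.875 m from the base axis. Payload 3.4 kg.
Tool frame: the origin (TCP) lies between the finger pads; the fingertips stand 19 mm ahead of it and the grasp point (between the pads) is the TCP; z points along the fingers, y is the line along which they close (so a half turn about z gives the same grasp; the last joint's range is limited). The gripper opens to 85 mm and grips with 20 to 120 N. Pads are 22 mm wide; open, the fingers measure 114 mm over their backs; the gripper's body (76 mm by 85 mm) begins 54 mm behind the grasp point. The pads swing forward as they close: fully open they stand 13 mm farther back than shut.
Start: joints at [1.014, 0.276, 1.505, -0, 1.361, -0.121], TCP at [0.243, 0.521, 0.25] pointing down, gripper open.
Joint ranges: [-2.89, 2.89], [-0.75, 2.08], [0.22, 2.7], [-1.18, 4.32], [0.11, 2.71], [-2.7, 2.7]. Speed limits (rad/s): [2.57, 2.57, 3.14, 3.14, 3.14, 3.14].

INTERFACE

Orientations are given as a unit quaternion [w, x, y, z].
In Python, from rig import get_state, imaging, ticket gives the robot as it stands. The module is installed in compiled form; this text tells all that it offers.
- The arm moves only by the shell command python3 -m inch 'ROWS' [FORCE]. ROWS is JSON, a list of rows, each an object with "claw": the opening, from -1 (shut) to 1 (fully open); "travel": the shift along the world's x, y, z in units of 200 mm (1.0 is 200 mm), a list of three; "turn": the turn about the world's z in units of 180 degrees (1.0 is 180 degrees). A call has 1 to 5 rows; each row is the pose to reach, as a shift and turn from the pose commanded when the call began, turning the shorter way round; what a row does not reach only later rows make up. A row lasts 1/10 s, in which the tool goes at most 50 mm and 8.59 degrees, less where a joint would pass 70% of its speed; a pose out of reach is approached as far as the arm can. A call with a number of a shift or a turn outside -1 to 1 is refused whole. A call with a gripper value outside its range is refused whole. The fingers move at their own pace and stop on an object; FORCE is the grip in N (left out, the last holds). Time passes only in rows, so rows that repeat a pose let the fingers close. It gives the time, the measured TCP pose, the force, the opening and the grip force at its end, in the units of the state.
- get_state(): the state, without advancing time (a new reading comes with each control period).
- imaging.get_image(name): name is "scene" or "top" or "wrist"; returns the picture (480x640x3 uint8, red, green, blue); there is no depth.
- imaging.camera_params(name): a dict with "camera_matrix" (3x3 intrinsics, pixels), "k1" (the pictures are not rectified: a ray, as slopes to the right and down, at radius r is drawn at 1 + k1 r^2 times it, then the intrinsics apply), "cam_to_world" (4x4, takes a point from camera to world coordinates); the wrist camera has in their place "T_tool_cam" (4x4, takes a point from camera to tool coordinates, whose origin is the TCP and whose axes are the flange's). Camera axes: x right, y down, z forward; pixel columns grow to the right and rows downward; lengths in m; the calibration is good to about 2 mm. A picture is of the moment at which its call begins: read the wrist's pose just before it. camera_params takes no time and is no camera call.
- ticket.sign_off(): hands the job in; it is judged then, once.
The state is a dict: "clock": time; "qpos": joint angles; "qd": joint speeds; "effort": joint torques, N m; "position": TCP position; "ee_rot": TCP orientation; "contact_force": force on the tool from outside, world axes, zero at the start; "moment": the same for the moment, N m; "width": finger opening in m; "gripper_force": force on a finger pad.
Only numpy, scipy, OpenCV 4.12 (cv2) and the standard library are available. Lean on these libraries where they do the work, as an engineer would, in place of code of your own. Each camera call takes 0.05 s, during which the arm holds its last target. There are 200 camera calls.

TASK

Lock the red grain mill for storage: take the yellow-headed locking pin from its wooden block, stand it in the brass-ringed hole on top of the mill's aluminium bearing housing, swing the lever until the hidden cross-hole in the shaft comes under the pin and catches it, then push the pin (it goes in only while the lever is not pinching it) fully home, head down on the housing, and let go. Feel your way: do not force the lever against the caught pin or hammer the pin, and leave the other things on the counter where they are.

Things in the scene. Friction and masses are not known exactly. Their poses are not given: they have to be found in the camera images.
- mill: Hand-lever grain mill, bolted down: red base, aluminium bearing housing 50 x 60 mm with a flat top 145 mm above the counter, red grinding body behind. Origin: on the counter under the housing's centre; x from lever end to hopper end (away from the robot, yaw within 0.3 rad), y to its left, z up. Base from x = -40 to 175 mm, 75 mm to each side; grinding body from x = 45 mm, 135 mm high.
- hopper (a point): Centre of the steel hopper's rim, at x = 115 mm in the mill's frame, 176 mm above the counter; rim radius 41 mm. Not used, only in the way.
- pin_hole (a point): Centre of the mouth of the vertical pin hole, in the housing's flat top (145 mm above the counter), ringed in brass; axes as the mill's. Round, 11.5 mm wide, 2 mm chamfer. A pin put in before the shaft is lined up stands with its tip on the shaft, head underside 56 mm above the housing's top.
- shaft_top (a point): Top of the hidden 40 mm thick shaft under the pin hole, 45 mm below the hole's mouth. The shaft has a 12.5 mm cross-hole right through; it cannot be seen, and its angle to the lever differs from mill to mill. When it comes under the pin (within about 0.1 rad) the pin drops about 8 mm by its own weight and blocks the lever both ways.
- pin_stop (a point): Where the pin's lower end is when fully home (101 mm below the hole's mouth). A tight sleeve in the bore, 8 mm below the shaft's top: the caught pin must be pushed down 48 mm against 7 to 10 N all the way, until its head sits on the housing; it then stays. The loose caught pin lets the lever rock some 0.2 rad either way; pressed sideways by the lever the pin wedges, so leave the lever mid-play.
- shaft_axis (a point): Point on the shaft's axis (80 mm above the counter) level with the middle of the lever's grip; axes as the mill's. The lever turns about the mill's x through here. It starts 60 degrees left of upright to 25 right. The cross-hole always comes up by swinging the lever to the mill's right (-y), 0.4 to 0.95 rad from the start; a stop lies at least 0.3 rad beyond.
- lever_grip (a point): Middle of the lever's dark wooden grip: a freely spinning round handle 18 mm thick, 56 mm long, parallel to the shaft, 80 mm from its axis; the steel arm is 35 mm behind (hopper side). The point spins: use its position only. The lever stays where left; turning it takes 1 to 4 N at the grip. Against the caught pin, add no more than 5 N: each newton at the grip puts some 17 N on the pin.
- pin: Steel locking pin, about 90 g, upright in the wooden block at the start. Origin: centre of its lower end; z points up to the head. Shank 10 mm thick, 101 mm long, polished and oiled, with a 3 mm chamfer at the tip; on it a yellow round head 24 mm thick and 34 mm tall (101 to 135 mm above the origin) with a flat top.
- pin_head (a point): Centre of the flat top of the pin's yellow head, 135 mm above the pin's lower end.
- pin_block: Wooden block, fixed, 60 x 60 x 40 mm, origin at the centre of its underside, with a 13 mm hole, 30 mm deep, in which the pin stands (lower end 10 mm, head underside 111 mm above the counter). It is to the left or right of the mill; the spice jar is on the other side.
- spice_jar: Bystander, to be left alone: small amber spice jar with a green cap, 46 mm across, 85 mm tall; origin at the centre of its underside.
- jam_jar: Bystander, to be left alone: jam jar with a red cap, 70 mm across, 100 mm tall; origin at the centre of its underside.
- soup_tin: Bystander, to be left alone: tin with an orange band, 74 mm across, 105 mm tall; origin at the centre of its underside.
- oil_bottle: Bystander, to be left alone: green oil bottle, 64 mm across, 230 mm tall; origin at the centre of its underside.
- grain_bowl: Bystander, to be left alone: blue bowl, 130 mm across, 55 mm tall; origin at the centre of its underside.
- mug: Bystander, to be left alone: white mug, 80 mm across, 90 mm tall; origin at the centre of its underside.
- spatula: Bystander, to be left alone: wooden spatula lying flat; origin at the centre of its underside.

How it is judged:
On the way, in this order (a step that is already met when the one before it is completed fails the run):
1. the pin stands in the mill's pin hole, its tip on the shaft (horizontal distance between pin and pin_hole below 0.006 m and z of pin in the frame of mill between 0.096 and 0.13 m), for 0.2 s.
2. the pin has dropped into the shaft's cross-hole (horizontal distance between pin and pin_hole below 0.006 m and z of pin in the frame of mill below 0.0955 m), for 0.2 s.
At the end, for the whole second after the job is handed in: The pin stands upright (within 0.08 rad) in the mill's pin hole, through the shaft, its head within 3.5 mm of sitting on the housing and within 6 mm of the hole's centre, released and at rest (z of pin in the frame of mill below 0.0475 m and horizontal distance between pin_head and pin_hole below 0.006 m and angle between the z axis of pin and the z axis of mill, either way round below 0.08 rad and linear speed of pin below 0.02 m/s); the robot touches nothing.
It fails at once if the pin is forced: more than 120 N of contact force in all between the pin and the mill (lever driven against the caught pin, or pin hammered) (contact force between pin and mill above 120 N).
It fails at once if another thing on the counter is pushed more than 30 mm or tipped over (distance of any of spice_jar, jam_jar, soup_tin, oil_bottle, grain_bowl, mug, spatula from where it was at the start of the episode above 0.03 m or angle between any of spice_jar, jam_jar, soup_tin, oil_bottle, grain_bowl, mug, spatula's own z axis and vertical above 0.5 rad).
It also fails if it takes over 70 s, if anything falls off the work surface, if the arm or the gripper's body presses on something with over 40 N, if the wrist force passes 120 N, or if a joint passes its speed limit or range.

## Working session

There is one attempt and no reset: what is moved stays moved. The work goes in short steps, Python scripts to look and compute and a shell command to move; the robot and the scene stay as the last step left them, time stands still between calls to the robot, and variables do not carry over. Pictures are saved under pics/ and viewed, at most 13 in all, crops included, and the job is handed in when it is done.

```bash
mkdir -p pics; ls; python3 - <<'E'
from rig import get_state, imaging
import cv2
s=get_state();print({k:s[k] for k in('clock','position','ee_rot','contact_force','width','gripper_force')})
for n in('scene','top'):
    cv2.imwrite(f'pics/{n}0.png',imaging.get_image(n)[...,::-1]);print(imaging.camera_params(n))
print(imaging.camera_params('wrist'))
E
```

```text
pics
{'clock': 0.0, 'position': array([0.24245571, 0.52082449, 0.24942241]), 'ee_rot': array([-3.17178963e-04,  2.16182363e-01,  9.76352550e-01, -8.84863442e-04]), 'contact_force': array([ 0.3476408 , -0.07936435,  0.95358938]), 'width': 0.08609626286935915, 'gripper_force': 0.0}
{'camera_matrix': array([[468.06534465,   0.        , 321.63931289],
       [  0.        , 468.06534465, 236.7753849 ],
       [  0.        ,   0.        ,   1.        ]]), 'k1': -0.09598604076828984, 'cam_to_world': array([[ 0.01537363,  0.64679282, -0.76251079,  1.48793408],
       [ 0.99969985,  0.00460534,  0.02406224, -0.06377143],
       [ 0.0190749 , -0.76265185, -0.64652788,  0.94490643],
       [ 0.        ,  0.        ,  0.        ,  1.        ]])}
{'camera_matrix': array([[476.7030007 ,   0.        , 321.65291789],
       [  0.        , 476.7030007 , 235.65941024],
       [  0.        ,   0.        ,   1.        ]]), 'k1': -0.08914616730045831, 'cam_to_world': array([[-0.00169365, -0.99710713,  0.07599015,  0.40602404],
       [-0.99998805,  0.00203725,  0.00444427, -0.0339154 ],
       [-0.00458622, -0.07598172, -0.99709866,  1.6463594 ],
       [ 0.        ,  0.        ,  0.        ,  1.        ]])}
{'camera_matrix': array([[420.96101711,   0.        , 323.465693  ],
       [  0.        , 420.96101711, 236.32905461],
       [  0.        ,   0.        ,   1.        ]]), 'k1': -0.08072618367048576, 'T_tool_cam': array([[-2.93077697e-04, -9.53208337e-01, -3.02314042e-01,
         7.68733179e-02],
       [ 9.99999927e-01, -2.04908125e-04, -3.23364211e-04,
         1.06224971e-04],
       [ 2.46286859e-04, -3.02314115e-01,  9.53208327e-01,
        -1.23638954e-01],
       [ 0.00000000e+00,  0.00000000e+00,  0.00000000e+00,
         1.00000000e+00]])}
```

View pics/scene0.png

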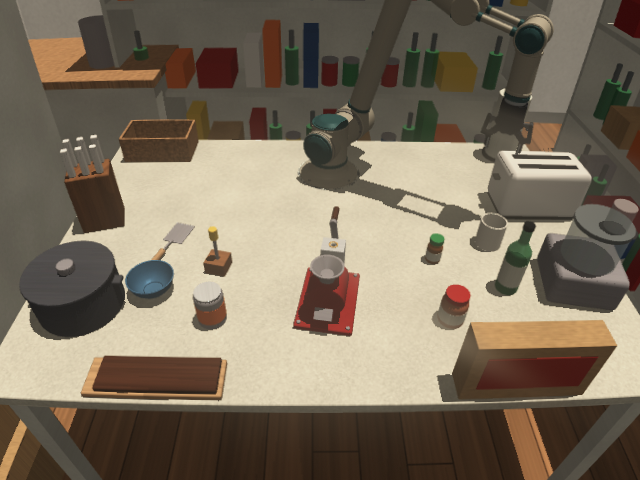

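View pics/top0.png

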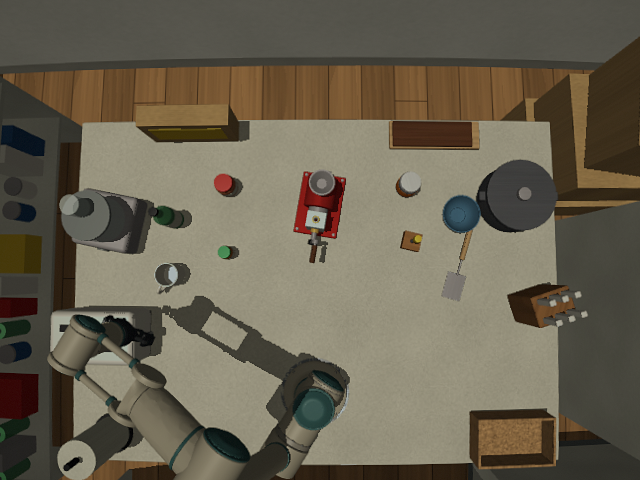

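The scene view has the mill in the centre with the lever toward the robot. In the top view, the pin and block are on the mill's right at (417,239), the mill hole is near (316,218) and the hopper at (322,183).

```bash
cat > h.py <<'E'
import numpy as np, cv2
from rig import get_state, imaging
from scipy.spatial.transform import Rotation as R
def pose(n):
    p=imaging.camera_params(n)
    if n!='wrist': return p,np.array(p['cam_to_world'])
    s=get_state(); T=np.eye(4); q=s['ee_rot']; T[:3,:3]=R.from_quat([q[1],q[2],q[3],q[0]]).as_matrix(); T[:3,3]=s['position']
    return p,T@np.array(p['T_tool_cam'])
def ray(n,uv,pc=None):
    p,T=pc or pose(n)
    d=cv2.undistortPoints(np.array([[uv]],float),p['camera_matrix'],np.array([p['k1'],0,0,0,0.]))[0,0]
    return T[:3,3],T[:3,:3]@np.array([d[0],d[1],1])
def plane(n,uv,z,pc=None):
    o,d=ray(n,uv,pc); return o+d*(z-o[2])/d[2]
def tri(n1,a,n2,b):
    o,d=ray(n1,a);p,e=ray(n2,b);d=d/np.linalg.norm(d);e=e/np.linalg.norm(e)
    t=np.linalg.lstsq(np.c_[d,-e],p-o,rcond=None)[0]
    x,y=o+t[0]*d,p+t[1]*e; return (x+y)/2,np.linalg.norm(x-y)
def blobs(im,lo,hi,box=None,amin=15):
    h=cv2.cvtColor(im,cv2.COLOR_RGB2HSV); m=cv2.inRange(h,np.array(lo),np.array(hi))
    if box: k=np.zeros_like(m);k[box[1]:box[3],box[0]:box[2]]=1;m=m*k
    n,l,st,c=cv2.connectedComponentsWithStats(m)
    return [(c[i].round(1),st[i].tolist()) for i in range(1,n) if st[i,4]>=amin]
E
python3 - <<'E'
from h import *
t=cv2.imread('pics/top0.png');s=cv2.imread('pics/scene0.png')
a=cv2.resize(t[160:270,270:440],None,fx=4,fy=4,interpolation=cv2.INTER_CUBIC)
b=cv2.resize(s[190:340,190:390],None,fx=4,fy=4,interpolation=cv2.INTER_CUBIC)
cv2.imwrite('pics/tc.png',a);cv2.imwrite('pics/sc.png',b)
for n,im,bx in(('top',t,(395,220,430,260)),('scene',s,(190,215,240,280))):
    print(n,blobs(im[...,::-1],(20,150,90),(35,255,255),bx,5))
E
```

```text
top [(array([417.4, 238.3]), [414, 235, 8, 8, 47])]
scene [(array([212. , 229.3]), [209, 227, 7, 5, 28])]
```

View pics/tc.png

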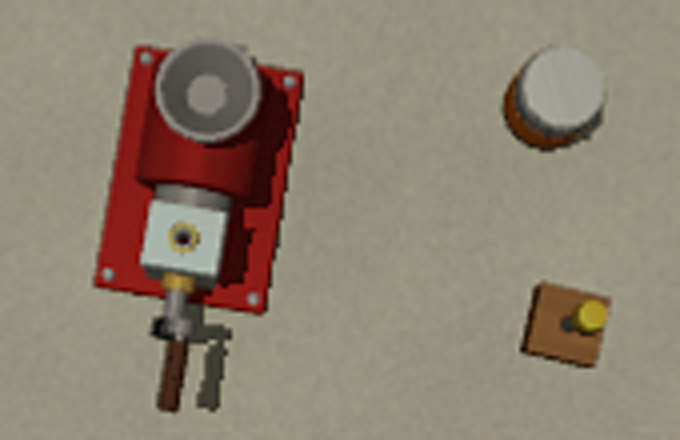

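View pics/sc.png

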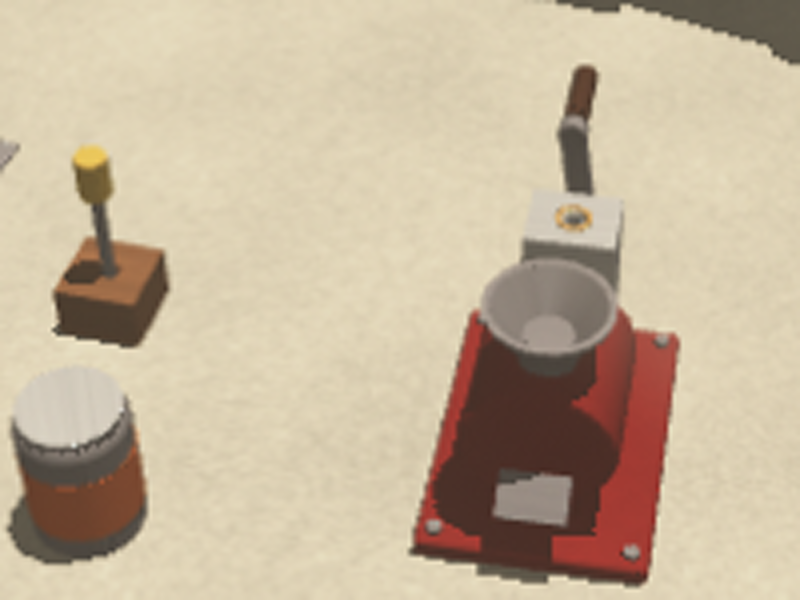

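The crops show the brass hole at top (315.5,218.9) and scene (333.2,243.9). The grip middle is at top (312.6,252.6) and scene (334.9,213.4), and the hopper centre is at top (321.6,182.6).

```bash
python3 - <<'E'
from h import *
h=plane('top',(315.5,218.9),.145);h2=plane('scene',(333.2,243.9),.145);ho=plane('top',(321.6,182.6),.176);ho2=plane('scene',(326.9,266.9),.176)
print(h,h2,ho,ho2,np.linalg.norm(ho-h))
for a,b in((h,ho),(h2,ho2)): print('yaw',np.arctan2(*(b-a)[1::-1]))
print('pin',plane('top',(417.4,238.3),.14),plane('scene',(212,229.3),.14))
g,e=tri('top',(312.6,252.6),'scene',(334.9,213.4));print('grip',g,e)
yaw=np.arctan2(*(ho-h)[1::-1]);hh=(h+h2)/2;d=g-hh
X=[np.cos(yaw),np.sin(yaw)];Y=[-X[1],X[0]];print('grip in mill',d[:2]@X,d[:2]@Y,'ang',np.arctan2(d[:2]@Y,g[2]-.08),np.hypot(d[:2]@Y,g[2]-.08))
for uv in((137,47),(303,72),(94,287),(265,313)): print(plane('top',(270+uv[0]/4-.4,160+uv[1]/4-.4),.01)[:2])
E
```

```text
[ 0.57372698 -0.00782296  0.145     ] [ 0.57294462 -0.00438557  0.145     ] [ 0.68428621 -0.02747793  0.176     ] [ 0.69108097 -0.02441025  0.176     ] 0.11649318155824942
yaw -0.17593961013250142
yaw -0.16790875911976277
pin [ 0.51179236 -0.33131953  0.14      ] [ 0.50946144 -0.33020241  0.14      ]
grip [0.46629085 0.00213866 0.16312642] 0.002348631067121054
grip in mill -0.106835235298539 -0.010620754662667488 ang -0.12707779492548235 0.08380216199934286
[0.75563946 0.03504445]
[ 0.73316951 -0.1094204 ]
[0.54583218 0.07177857]
[ 0.52307303 -0.07546515]
```

```bash

python3 -m inch '[{"claw":1,"travel":[0.3,-1,0],"turn":0.086},{"claw":1,"travel":[0.3,-1,0],"turn":0.086},{"claw":1,"travel":[0.3,-1,0],"turn":0.086},{"claw":1,"travel":[0.3,-1,0],"turn":0.086},{"claw":1,"travel":[0.3,-1,0],"turn":0.086}]' 40
python3 -m inch '[{"claw":1,"travel":[0.3,-1,0],"turn":0},{"claw":1,"travel":[0.3,-1,0],"turn":0},{"claw":1,"travel":[0.3,-1,0],"turn":0},{"claw":1,"travel":[0.3,-1,0],"turn":0},{"claw":1,"travel":[0.3,-1,0],"turn":0}]'
python3 -m inch '[{"claw":1,"travel":[0.3,-1,0],"turn":0},{"claw":1,"travel":[0.3,-1,0],"turn":0},{"claw":1,"travel":[0.3,-1,0],"turn":0},{"claw":1,"travel":[0.3,-1,0],"turn":0},{"claw":1,"travel":[0.3,-1,0],"turn":0}]'
python3 -m inch '[{"claw":1,"travel":[0.3,-1,0],"turn":0},{"claw":1,"travel":[0.3,-1,0],"turn":0},{"claw":1,"travel":[0.3,-1,0],"turn":0},{"claw":1,"travel":[0.3,-1,0],"turn":0},{"claw":1,"travel":[0.3,-1,0],"turn":0}]'
```

```text
clock: 0.6
position: [0.3028, 0.3168, 0.25]
ee_rot: [-0.0, 0.085, 0.996, -0.002]
contact_force: [0.4, -0.1, 0.2]
width: 0.0852
gripper_force: 0.0
clock: 1.1
position: [0.3642, 0.1175, 0.2503]
ee_rot: [0.001, 0.086, 0.996, -0.001]
contact_force: [-0.6, 1.1, -1.2]
width: 0.0852
gripper_force: 0.0
clock: 1.6
position: [0.4251, -0.0825, 0.2502]
ee_rot: [0.001, 0.085, 0.996, -0.001]
contact_force: [0.2, 1.5, 0.1]
width: 0.0856
gripper_force: 0.0
clock: 2.1
position: [0.4853, -0.2824, 0.2493]
ee_rot: [0.001, 0.084, 0.996, -0.001]
contact_force: [-0.1, 0.6, 0.7]
width: 0.0855
gripper_force: 0.0
```

```bash

python3 -m inch '[{"claw":1,"travel":[0.12,-0.24,0],"turn":0},{"claw":1,"travel":[0.12,-0.24,0],"turn":0},{"claw":1,"travel":[0.12,-0.24,0],"turn":0}]'
python3 - <<'E'
from h import *
pc=pose('wrist');im=imaging.get_image('wrist');cv2.imwrite('pics/w1.png',im[...,::-1])
for c,st in blobs(im,(20,130,80),(35,255,255),None,100): print(c,st,plane('wrist',c,.145,pc),plane('wrist',c,.13,pc))
E
```

```text
clock: 2.4
position: [0.5077, -0.3257, 0.2493]
ee_rot: [-0.001, 0.083, 0.997, 0.001]
contact_force: [-0.8, 0.5, -0.1]
width: 0.0854
gripper_force: 0.0
[317.9 250.9] [299, 223, 39, 51, 1376] [ 0.51114128 -0.3294173   0.145     ] [ 0.51634944 -0.33047035  0.13      ]
```

View pics/w1.png

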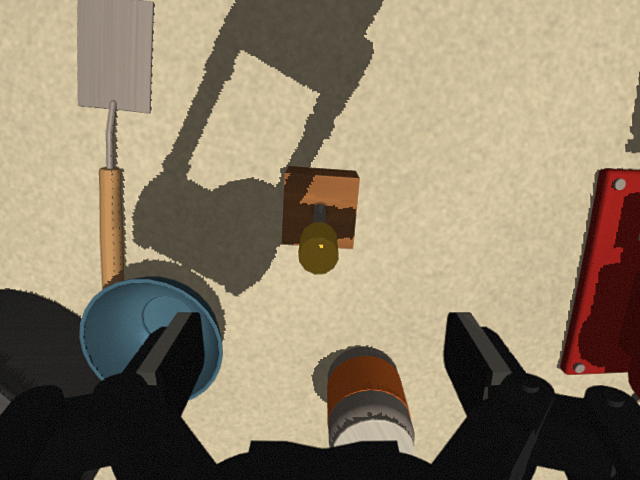

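The yellow head is centred at (318.5,254), which puts the pin at about (0.512,-0.330). The space around it for the fingers is clear.

```bash

python3 -m inch '[{"claw":1,"travel":[0.025,-0.015,-0.2],"turn":0},{"claw":1,"travel":[0.025,-0.015,-0.4],"turn":0},{"claw":1,"travel":[0.025,-0.015,-0.58],"turn":0},{"claw":1,"travel":[0.025,-0.015,-0.58],"turn":0}]'
python3 -m inch '[{"claw":-1,"travel":[0,0,0],"turn":0},{"claw":-1,"travel":[0,0,0],"turn":0},{"claw":-1,"travel":[0,0,0],"turn":0},{"claw":-1,"travel":[0,0,0],"turn":0},{"claw":-1,"travel":[0,0,0],"turn":0}]' 40
```

```text
clock: 2.85
position: [0.5085, -0.3249, 0.1298]
ee_rot: [-0.005, 0.082, 0.997, 0.004]
contact_force: [0.1, 0.3, 0.7]
width: 0.0854
gripper_force: 0.0
clock: 3.35
position: [0.5125, -0.3302, 0.136]
ee_rot: [0.001, 0.083, 0.997, -0.001]
contact_force: [-0.4, 0.4, 4.4]
width: 0.0225
gripper_force: 38.9
```

```bash

python3 -m inch '[{"claw":-1,"travel":[0,0,0.2],"turn":0},{"claw":-1,"travel":[0,0,0.4],"turn":0},{"claw":-1,"travel":[0,0,0.6],"turn":0},{"claw":-1,"travel":[0,0,0.8],"turn":0},{"claw":-1,"travel":[0,0,0.8],"turn":0}]'
python3 -m inch '[{"claw":-1,"travel":[0.3,0.2,0],"turn":0},{"claw":-1,"travel":[0.3,0.4,0],"turn":0},{"claw":-1,"travel":[0.3,0.6,0],"turn":0},{"claw":-1,"travel":[0.3,0.8,0],"turn":0},{"claw":-1,"travel":[0.3,1,0],"turn":0}]'
python3 -m inch '[{"claw":-1,"travel":[0,0.15,0],"turn":0},{"claw":-1,"travel":[0,0.3,0],"turn":0},{"claw":-1,"travel":[0,0.3,0],"turn":0},{"claw":-1,"travel":[0,0.3,0],"turn":0}]'
python3 - <<'E'
from h import *
pc=pose('wrist');print(get_state()['position']);im=imaging.get_image('wrist');cv2.imwrite('pics/w2.png',im[...,::-1])
for c,st in blobs(im,(15,120,80),(35,255,255),None,60): print(c,st,plane('wrist',c,.145,pc))
im=imaging.get_image('scene');cv2.imwrite('pics/s2.png',im[...,::-1])
im=imaging.get_image('top');cv2.imwrite('pics/t2.png',im[...,::-1])
E
```

```text
clock: 3.85
position: [0.5139, -0.3316, 0.3012]
ee_rot: [0.005, 0.083, 0.997, -0.004]
contact_force: [0.9, -0.1, -0.9]
width: 0.0227
gripper_force: 39.8
clock: 4.35
position: [0.5712, -0.1279, 0.2932]
ee_rot: [-0.001, 0.083, 0.997, 0.0]
contact_force: [-0.2, 0.2, -0.5]
width: 0.0227
gripper_force: 39.7
clock: 4.75
position: [0.5714, -0.0693, 0.2937]
ee_rot: [-0.001, 0.082, 0.997, -0.0]
contact_force: [0.7, -0.2, -1.7]
width: 0.0229
gripper_force: 39.8
[ 0.57137353 -0.06933614  0.29371302]
[403.7 157.8] [386, 148, 36, 19, 575] [ 0.53666619 -0.01136246  0.145     ]
[418.5 214.7] [401, 198, 36, 35, 497] [ 0.57597933 -0.00569207  0.145     ]
[323.6 340.7] [288, 288, 71, 103, 5979] [ 0.66052927 -0.08423366  0.145     ]
[150.2 436.5] [143, 430, 16, 13, 93] [ 0.72938258 -0.24199237  0.145     ]
[ 19.8 447.2] [0, 441, 47, 13, 371] [ 0.72930216 -0.36748632  0.145     ]
[205.4 455.1] [202, 448, 7, 16, 63] [ 0.75496414 -0.200835    0.145     ]
```

View pics/w2.png

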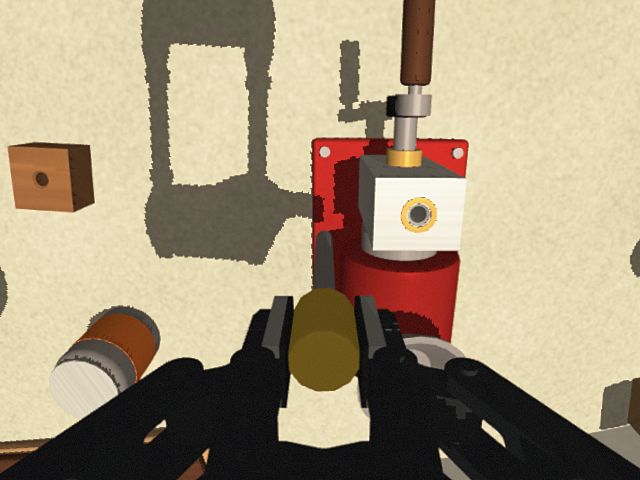

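The ring is at (418.5,215), so the hole is at about (0.576,-0.006). The lever's grip is at (418,40). The pin's shank leads up from the head to a tip near (322,235), so I'll zoom in there.

```bash
python3 - <<'E'
from h import *
a=cv2.imread('pics/w2.png')[215:305,285:365];b=cv2.imread('pics/s2.png')
pt=(330,190)
a=cv2.resize(a,(480,540),interpolation=cv2.INTER_CUBIC);b=cv2.resize(b[150:285,270:350],(320,540),interpolation=cv2.INTER_CUBIC)
cv2.imwrite('pics/z2.png',np.hstack([a,b]))
E
```

```text
(no output)
```

View pics/z2.png

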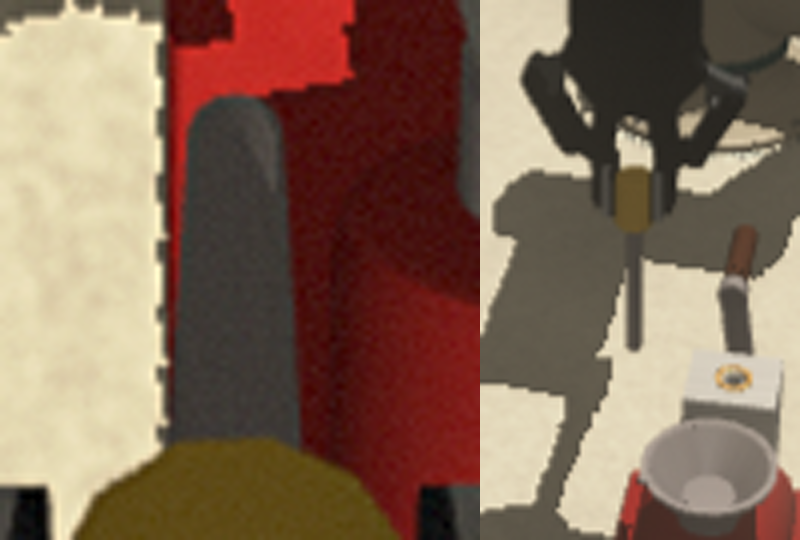

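The zoom shows the shank tip at wrist (324.2,233) and scene (308,237). The shank looks nearly vertical.

```bash
python3 - <<'E'
from h import *
print(get_state()['position'])
for z in(.165,.17,.175): print(z,plane('wrist',(324.2,233.5),z))
print(tri('wrist',(324.2,233.5),'scene',(308,236.6)))
print('shank top w',plane('wrist',(285+238/6,215+450/6),.271))
print('hole',plane('wrist',(418.5,215),.145),plane('scene',(333.2,243.9),.145))
b=imaging.camera_params('scene')
print([plane('scene',(308,236.6),z) for z in (.165,.17)])
E
```

```text
[ 0.57166803 -0.07074765  0.29389987]
0.165 [ 0.572977   -0.07066632  0.165     ]
0.17 [ 0.57145195 -0.07041556  0.17      ]
0.175 [ 0.56992689 -0.0701648   0.175     ]
(array([ 0.57188575, -0.07017281,  0.16859401]), np.float64(0.0006260172895107543))
shank top w [ 0.56289949 -0.06891049  0.271     ]
hole [ 0.57676718 -0.00709171  0.145     ] [ 0.57294462 -0.00438557  0.145     ]
[array([ 0.56766913, -0.06988828,  0.165     ]), array([ 0.57356897, -0.06984907,  0.17      ])]
```

```bash

python3 -m inch '[{"claw":-1,"travel":[0.015,0.16,0],"turn":0},{"claw":-1,"travel":[0.015,0.32,0],"turn":0},{"claw":-1,"travel":[0.015,0.32,0],"turn":0},{"claw":-1,"travel":[0.015,0.32,-0.05],"turn":0},{"claw":-1,"travel":[0.015,0.32,-0.05],"turn":0}]'
python3 -m inch '[{"claw":-1,"travel":[0,0,-0.05],"turn":0},{"claw":-1,"travel":[0,0,-0.08],"turn":0},{"claw":-1,"travel":[0,0,-0.08],"turn":0}]'
python3 -m inch '[{"claw":-1,"travel":[0,0,-0.02],"turn":0},{"claw":-1,"travel":[0,0,-0.02],"turn":0}]'
```

```text
clock: 5.4
position: [0.574, -0.007, 0.2825]
ee_rot: [-0.002, 0.083, 0.997, -0.0]
contact_force: [-1.6, -0.8, -1.0]
width: 0.023
gripper_force: 39.8
clock: 5.7
position: [0.574, -0.0062, 0.2668]
ee_rot: [-0.001, 0.083, 0.997, 0.0]
contact_force: [0.5, 0.1, -0.9]
width: 0.0225
gripper_force: 39.9
clock: 5.9
position: [0.5745, -0.0059, 0.2638]
ee_rot: [-0.0, 0.083, 0.997, -0.0]
contact_force: [-0.2, 0.7, -1.5]
width: 0.0228
gripper_force: 39.9
```

```bash
python3 - <<'E'
from h import *
pc=pose('wrist');print(get_state()['contact_force'],get_state()['position']);w=imaging.get_image('wrist')
s=imaging.get_image('scene')
a=cv2.resize(w[190:300,265:385],(480,440),interpolation=cv2.INTER_CUBIC);b=cv2.resize(s[190:263,305:358],(318,440),interpolation=cv2.INTER_CUBIC)
cv2.imwrite('pics/z3.png',np.hstack([a,b])[...,::-1])
E
```

```text
[-0.1879634   0.69010151 -1.50090437] [ 0.57450723 -0.00587545  0.26380581]
```

View pics/z3.png

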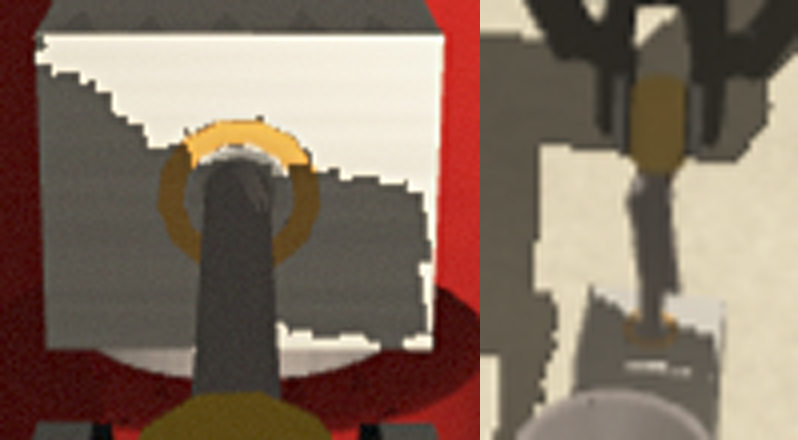

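The tip is centred inside the brass ring at (238,190) in the crop and is already entering it. I'll lower it.

```bash

python3 -m inch '[{"claw":-1,"travel":[0,0,-0.05],"turn":0},{"claw":-1,"travel":[0,0,-0.1],"turn":0},{"claw":-1,"travel":[0,0,-0.14],"turn":0},{"claw":-1,"travel":[0,0,-0.14],"turn":0}]'
python3 -m inch '[{"claw":-1,"travel":[0,0,-0.03],"turn":0},{"claw":-1,"travel":[0,0,-0.03],"turn":0}]'
python3 -m inch '[{"claw":-1,"travel":[0,0,-0.015],"turn":0},{"claw":-1,"travel":[0,0,-0.015],"turn":0}]'
```

```text
clock: 6.4
position: [0.574, -0.0056, 0.2344]
ee_rot: [-0.001, 0.083, 0.997, 0.0]
contact_force: [-0.4, -0.1, -0.8]
width: 0.023
gripper_force: 39.9
clock: 6.6
position: [0.5746, -0.0057, 0.2296]
ee_rot: [-0.0, 0.083, 0.997, 0.0]
contact_force: [0.9, 0.1, -1.6]
width: 0.023
gripper_force: 39.9
clock: 6.8
position: [0.5747, -0.0057, 0.2271]
ee_rot: [-0.0, 0.083, 0.997, 0.0]
contact_force: [0.6, -0.0, -0.9]
width: 0.0233
gripper_force: 39.9
```

```bash

python3 -m inch '[{"claw":1,"travel":[0,0,0],"turn":0},{"claw":1,"travel":[0,0,0],"turn":0},{"claw":1,"travel":[0,0,0],"turn":0},{"claw":1,"travel":[0,0,0],"turn":0},{"claw":1,"travel":[0,0,0],"turn":0}]'
python3 -m inch '[{"claw":1,"travel":[0,0,0.2],"turn":0},{"claw":1,"travel":[0,0,0.4],"turn":0},{"claw":1,"travel":[-0.25,0.02,0.4],"turn":0},{"claw":1,"travel":[-0.54,0.04,0.4],"turn":0},{"claw":1,"travel":[-0.54,0.04,0.4],"turn":0}]'
python3 -m inch '[{"claw":1,"travel":[0,0,0],"turn":0},{"claw":1,"travel":[0,0,0],"turn":0}]'
python3 - <<'E'
from h import *
pc=pose('wrist');w=imaging.get_image('wrist');cv2.imwrite('pics/w4.png',w[...,::-1])
for c,st in blobs(w,(3,80,30),(15,220,140),(200,0,450,300),150): print(c,st,plane('wrist',c,.16,pc))
print('yellow',[(c,st,plane('wrist',c,.235,pc)) for c,st in blobs(w,(20,130,80),(35,255,255),None,100)])
E
```

```text
clock: 7.3
position: [0.5748, -0.0058, 0.2275]
ee_rot: [0.0, 0.083, 0.997, 0.0]
contact_force: [0.3, -0.6, 0.6]
width: 0.0852
gripper_force: 0.0
clock: 7.8
position: [0.4611, 0.0031, 0.3076]
ee_rot: [-0.002, 0.083, 0.997, 0.0]
contact_force: [0.0, -0.1, -0.3]
width: 0.0854
gripper_force: 0.0
clock: 8.0
position: [0.4679, 0.0021, 0.3077]
ee_rot: [0.001, 0.083, 0.997, 0.0]
contact_force: [0.3, 0.2, 0.4]
width: 0.0852
gripper_force: 0.0
[323.3 216.8] [310, 177, 27, 85, 1841] [0.46375884 0.00261534 0.16      ]
yellow [(array([340. , 418.9]), [319, 383, 39, 64, 1639], array([ 0.56458244, -0.00446623,  0.235     ]))]
```

View pics/w4.png

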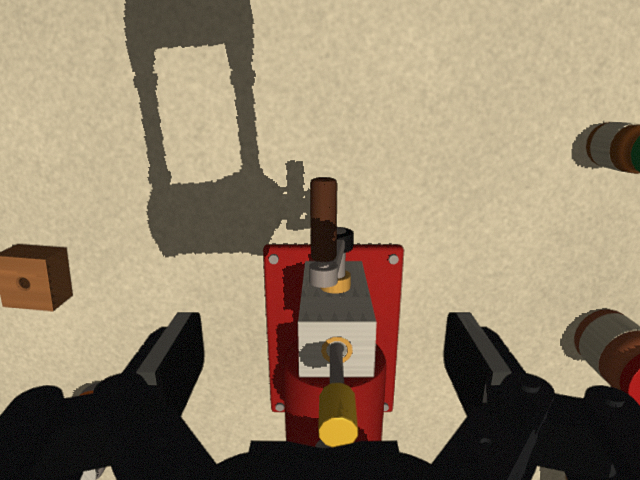

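The pin stands in the hole with its shank visible. The grip is at (323,217) and lies between the open fingers, so I'll descend onto it and close lightly.

```bash

python3 -m inch '[{"claw":1,"travel":[-0.025,0,-0.2],"turn":0},{"claw":1,"travel":[-0.025,0,-0.4],"turn":0},{"claw":1,"travel":[-0.025,0,-0.6],"turn":0},{"claw":1,"travel":[-0.025,0,-0.74],"turn":0},{"claw":1,"travel":[-0.025,0,-0.74],"turn":0}]'
python3 -m inch '[{"claw":-1,"travel":[0,0,0],"turn":0},{"claw":-1,"travel":[0,0,0],"turn":0},{"claw":-1,"travel":[0,0,0],"turn":0},{"claw":-1,"travel":[0,0,0],"turn":0},{"claw":-1,"travel":[0,0,0],"turn":0}]' 20
cat > y.py <<'E'
from h import *
print('scene yellow',[(c,st) for c,st in blobs(imaging.get_image('scene'),(18,130,50),(36,255,255),(300,150,370,260),20)])
E
python3 y.py
```

```text
clock: 8.55
position: [0.4601, 0.0025, 0.1554]
ee_rot: [-0.005, 0.083, 0.997, 0.0]
contact_force: [-0.8, -0.6, 0.6]
width: 0.0854
gripper_force: 0.0
clock: 9.05
position: [0.4624, 0.0023, 0.1603]
ee_rot: [0.001, 0.083, 0.997, 0.0]
contact_force: [0.4, 0.1, 1.7]
width: 0.017
gripper_force: 21.8
scene yellow [(array([333.9, 221.3]), [330, 214, 9, 16, 124])]
```

Gripped. I'll swing to θ≈0.4 (d=-0.0217 m along Y) in steps.

```bash

python3 -m inch '[{"claw":-1,"travel":[-0.006,-0.035,-0.006],"turn":0},{"claw":-1,"travel":[-0.012,-0.07,-0.015],"turn":0},{"claw":-1,"travel":[-0.018,-0.106,-0.029],"turn":0},{"claw":-1,"travel":[-0.018,-0.106,-0.029],"turn":0}]'
python3 y.py
python3 -m inch '[{"claw":-1,"travel":[-0.003,-0.018,-0.008],"turn":0},{"claw":-1,"travel":[-0.006,-0.036,-0.017],"turn":0},{"claw":-1,"travel":[-0.006,-0.036,-0.017],"turn":0}]'
python3 y.py
```

```text
clock: 9.5
position: [0.4585, -0.0205, 0.1533]
ee_rot: [0.0, 0.083, 0.997, -0.001]
contact_force: [2.0, -2.6, 1.8]
width: 0.0172
gripper_force: 21.8
scene yellow [(array([335.6, 221.7]), [332, 214, 9, 16, 120])]
clock: 9.85
position: [0.4574, -0.0266, 0.15]
ee_rot: [0.0, 0.083, 0.997, -0.0]
contact_force: [1.9, -1.0, 1.8]
width: 0.0172
gripper_force: 21.8
scene yellow [(array([335.7, 221.9]), [332, 215, 9, 15, 117])]
```

```bash

python3 -m inch '[{"claw":-1,"travel":[-0.003,-0.017,-0.010],"turn":0},{"claw":-1,"travel":[-0.003,-0.017,-0.010],"turn":0}]' | grep -E "pos|cont"
python3 y.py
python3 -m inch '[{"claw":-1,"travel":[-0.003,-0.017,-0.011],"turn":0},{"claw":-1,"travel":[-0.003,-0.017,-0.011],"turn":0}]' | grep -E "pos|cont"
python3 y.py
```

```text
position: [0.4568, -0.0298, 0.1481]
contact_force: [4.1, -1.1, 1.4]
scene yellow [(array([335.7, 221.9]), [332, 215, 9, 15, 118])]
position: [0.4562, -0.0331, 0.1458]
contact_force: [5.3, 0.1, -0.0]
scene yellow [(array([335.7, 222. ]), [332, 215, 9, 15, 118])]
```

```bash

python3 -m inch '[{"claw":-1,"travel":[-0.003,-0.016,-0.012],"turn":0},{"claw":-1,"travel":[-0.003,-0.016,-0.012],"turn":0}]' | grep -E "pos|cont"
python3 y.py
```

```text
position: [0.4557, -0.0364, 0.1433]
contact_force: [4.9, 0.3, -1.1]
scene yellow [(array([333.1, 223.9]), [328, 217, 10, 15, 117])]
```

```bash

python3 -m inch '[{"claw":-1,"travel":[0,0,0],"turn":0},{"claw":-1,"travel":[0,0,0],"turn":0},{"claw":-1,"travel":[0,0,0],"turn":0}]' | grep -E "pos|cont"
python3 - <<'E'
from h import *
from h import blobs
s=imaging.get_image('scene');print(blobs(s,(18,130,50),(36,255,255),(300,150,370,260),20))
w=imaging.get_image('wrist')
a=cv2.resize(s[180:270,300:370],(420,540),interpolation=cv2.INTER_CUBIC)
cv2.imwrite('pics/z5.png',np.hstack([a,cv2.resize(w[300:480,260:380],(360,540))])[...,::-1])
E
```

```text
position: [0.4557, -0.0363, 0.1434]
contact_force: [6.3, -0.6, -0.9]
[(array([332.9, 223.9]), [328, 217, 10, 15, 117])]
```

View pics/z5.png

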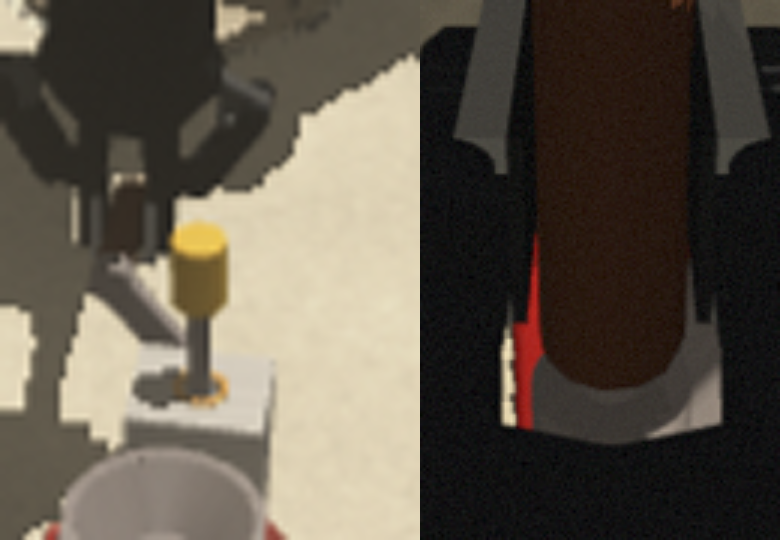

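The pin is caught: the head sank about 2 px in scene to (333,224) and its lean flipped. I'll bring the lever a bit further to mid-play.

```bash

python3 -m inch '[{"claw":-1,"travel":[0.005,-0.012,-0.009],"turn":0},{"claw":-1,"travel":[0.005,-0.012,-0.009],"turn":0}]' | grep -E "pos|cont"
python3 y.py
python3 -m inch '[{"claw":-1,"travel":[0.005,-0.011,-0.010],"turn":0},{"claw":-1,"travel":[0.005,-0.011,-0.010],"turn":0}]' | grep -E "pos|cont"
python3 y.py
```

```text
position: [0.4554, -0.0387, 0.1413]
contact_force: [3.1, 0.1, -0.0]
scene yellow [(array([332.9, 224. ]), [328, 217, 10, 16, 116])]
position: [0.4551, -0.0409, 0.1391]
contact_force: [-3.2, -0.8, 2.7]
scene yellow [(array([333.1, 224.1]), [329, 217, 9, 15, 113])]
```

```bash

python3 -m inch '[{"claw":1,"travel":[0,0,0],"turn":0},{"claw":1,"travel":[0,0,0],"turn":0},{"claw":1,"travel":[0,0,0],"turn":0},{"claw":1,"travel":[0,0,0],"turn":0}]' | grep -E "pos|cont"
python3 y.py
python3 -m inch '[{"claw":1,"travel":[0,0,0.2],"turn":0},{"claw":1,"travel":[0,0,0.4],"turn":0},{"claw":1,"travel":[0,0,0.6],"turn":0},{"claw":1,"travel":[0,0,0.8],"turn":0}]' | grep -E "pos|cont"
python3 -m inch '[{"claw":1,"travel":[0.25,0.07,0],"turn":0},{"claw":1,"travel":[0.45,0.14,0],"turn":0},{"claw":1,"travel":[0.597,0.175,0],"turn":0},{"claw":1,"travel":[0.597,0.175,0],"turn":0},{"claw":1,"travel":[0.597,0.175,0],"turn":0}]' | grep -E "pos|cont"
python3 - <<'E'
from h import *
pc=pose('wrist');w=imaging.get_image('wrist');t=imaging.get_image('top')
for c,st in blobs(w,(20,130,80),(35,255,255),(150,100,500,400),60): print(c,st,plane('wrist',c,.222,pc))
print(blobs(t,(20,130,50),(35,255,255),(290,190,350,250),5))
E
```

```text
position: [0.4572, -0.0406, 0.1397]
contact_force: [-0.6, -1.3, 0.5]
scene yellow [(array([333.1, 223.9]), [329, 217, 9, 15, 115])]
position: [0.4569, -0.0406, 0.3014]
contact_force: [0.9, -0.6, -0.1]
position: [0.5765, -0.0055, 0.2989]
contact_force: [-0.5, 0.9, -0.3]
[325.  164.7] [323, 158, 6, 15, 71] [0.52811466 0.00319857 0.222     ]
[316.6 253.7] [293, 224, 47, 60, 2191] [ 0.57173803 -0.00833936  0.222     ]
[(array([314.1, 230.2]), [311, 228, 8, 5, 23])]
```

```bash

python3 -m inch '[{"claw":1,"travel":[-0.01,-0.005,-0.15],"turn":0},{"claw":1,"travel":[-0.01,-0.005,-0.3],"turn":0},{"claw":1,"travel":[-0.01,-0.005,-0.39],"turn":0},{"claw":1,"travel":[-0.01,-0.005,-0.39],"turn":0}]' | grep -E "pos|cont"
python3 -m inch '[{"claw":-1,"travel":[0,0,0],"turn":0},{"claw":-1,"travel":[0,0,0],"turn":0},{"claw":-1,"travel":[0,0,0],"turn":0},{"claw":-1,"travel":[0,0,0],"turn":0},{"claw":-1,"travel":[0,0,0],"turn":0}]' 40
python3 y.py
python3 -m inch '[{"claw":-1,"travel":[0,0,-0.01],"turn":0},{"claw":-1,"travel":[0,0,-0.02],"turn":0},{"claw":-1,"travel":[0,0,-0.02],"turn":0}]'
```

```text
position: [0.5715, -0.0068, 0.2194]
contact_force: [-0.7, 0.7, 0.4]
clock: 13.9
position: [0.5751, -0.0066, 0.2227]
ee_rot: [0.001, 0.083, 0.997, 0.0]
contact_force: [0.2, 0.2, 3.5]
width: 0.0224
gripper_force: 39.0
scene yellow [(array([333.5, 224.6]), [330, 218, 8, 15, 108])]
clock: 14.25
position: [0.5752, -0.0066, 0.2188]
ee_rot: [0.001, 0.083, 0.997, 0.0]
contact_force: [0.3, 0.8, 5.0]
width: 0.0224
gripper_force: 39.2
```

```bash

python3 -m inch '[{"claw":-1,"travel":[0,0,-0.01],"turn":0},{"claw":-1,"travel":[0,0,-0.02],"turn":0},{"claw":-1,"travel":[0,0,-0.02],"turn":0}]'| grep -E "pos|cont"
python3 y.py
python3 -m inch '[{"claw":-1,"travel":[0,0,-0.01],"turn":0},{"claw":-1,"travel":[0,0,-0.02],"turn":0},{"claw":-1,"travel":[0,0,-0.03],"turn":0},{"claw":-1,"travel":[0,0,-0.03],"turn":0}]'| grep -E "pos|cont"
python3 y.py
```

```text
position: [0.5752, -0.0066, 0.2148]
contact_force: [-0.5, 0.3, 4.0]
scene yellow [(array([333.3, 227.2]), [329, 221, 9, 14, 101])]
position: [0.5751, -0.0066, 0.2086]
contact_force: [-0.3, 0.6, 5.3]
scene yellow [(array([333.2, 229.3]), [329, 223, 9, 14, 101])]
```

```bash

python3 -m inch '[{"claw":-1,"travel":[0,0,-0.015],"turn":0},{"claw":-1,"travel":[0,0,-0.03],"turn":0},{"claw":-1,"travel":[0,0,-0.045],"turn":0},{"claw":-1,"travel":[0,0,-0.06],"turn":0},{"claw":-1,"travel":[0,0,-0.06],"turn":0}]'| grep -E "pos|cont"
python3 y.py
python3 -m inch '[{"claw":-1,"travel":[0,0,-0.015],"turn":0},{"claw":-1,"travel":[0,0,-0.03],"turn":0},{"claw":-1,"travel":[0,0,-0.045],"turn":0},{"claw":-1,"travel":[0,0,-0.06],"turn":0},{"claw":-1,"travel":[0,0,-0.06],"turn":0}]'| grep -E "pos|cont"
python3 y.py
```

```text
position: [0.575, -0.0066, 0.1963]
contact_force: [0.4, -0.8, 4.4]
scene yellow [(array([332.8, 232.6]), [329, 226, 9, 14, 102])]
position: [0.575, -0.0066, 0.1841]
contact_force: [0.3, 0.8, 4.1]
scene yellow [(array([332.7, 236.3]), [329, 230, 8, 14, 102])]
```

```bash

python3 -m inch '[{"claw":-1,"travel":[0,0,-0.01],"turn":0},{"claw":-1,"travel":[0,0,-0.02],"turn":0},{"claw":-1,"travel":[0,0,-0.03],"turn":0},{"claw":-1,"travel":[0,0,-0.03],"turn":0}]'| grep -E "pos|cont"
python3 y.py
python3 -m inch '[{"claw":-1,"travel":[0,0,-0.01],"turn":0},{"claw":-1,"travel":[0,0,-0.01],"turn":0}]'| grep -E "pos|cont"
python3 -m inch '[{"claw":-1,"travel":[0,0,-0.01],"turn":0},{"claw":-1,"travel":[0,0,-0.01],"turn":0}]'| grep -E "pos|cont"
python3 y.py
```

```text
position: [0.575, -0.0066, 0.1781]
contact_force: [-0.7, 1.3, 4.5]
scene yellow [(array([332.7, 238.2]), [329, 232, 8, 14, 99])]
position: [0.575, -0.0066, 0.1761]
contact_force: [0.4, 0.7, 4.6]
position: [0.5752, -0.0067, 0.1752]
contact_force: [-2.0, 0.3, 9.9]
scene yellow [(array([332.8, 239.2]), [329, 233, 8, 14, 98])]
```

```bash

python3 -m inch '[{"claw":-1,"travel":[0,0,-0.006],"turn":0},{"claw":-1,"travel":[0,0,-0.006],"turn":0}]'| grep -E "pos|cont"
python3 y.py
python3 - <<'E'
from h import *
s=imaging.get_image('scene');w=imaging.get_image('wrist')
a=cv2.resize(s[200:270,305:365],(480,560),interpolation=cv2.INTER_CUBIC)
b=cv2.resize(w[160:300,280:350],(280,560),interpolation=cv2.INTER_CUBIC)
cv2.imwrite('pics/z6.png',np.hstack([a,b])[...,::-1])
E
```

```text
position: [0.5753, -0.0067, 0.1752]
contact_force: [-2.5, 0.9, 15.9]
scene yellow [(array([332.8, 239.2]), [329, 233, 8, 14, 97])]
```

View pics/z6.png

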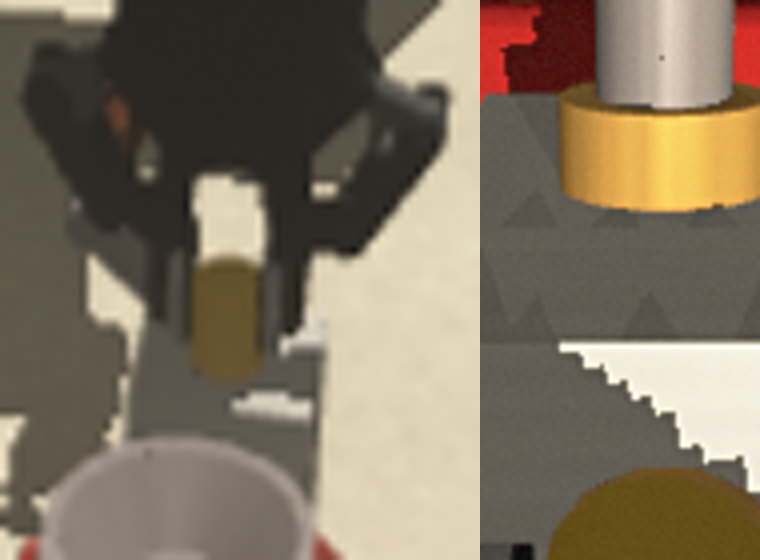

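The head sits flush on the housing and covers the ring, and there is a hard stop at 16 N. I'll release it and back off.

```bash

python3 -m inch '[{"claw":1,"travel":[0,0,0.005],"turn":0},{"claw":1,"travel":[0,0,0.005],"turn":0},{"claw":1,"travel":[0,0,0.005],"turn":0},{"claw":1,"travel":[0,0,0.005],"turn":0},{"claw":1,"travel":[0,0,0.005],"turn":0}]'| grep -E "pos|cont|wid"
python3 -m inch '[{"claw":1,"travel":[0,0,0.15],"turn":0},{"claw":1,"travel":[0,0,0.3],"turn":0},{"claw":1,"travel":[0,0,0.5],"turn":0},{"claw":1,"travel":[0,0,0.6],"turn":0},{"claw":1,"travel":[0,0,0.6],"turn":0}]'| grep -E "pos|cont|clock"
python3 y.py
python3 - <<'E'
from h import *
pc=pose('wrist');w=imaging.get_image('wrist')
for c,st in blobs(w,(20,130,60),(35,255,255),(150,150,500,400),60):
    r=st[2]/2;f=(st[0]+r-.5,st[1]+st[3]-r-.5);print(st,plane('wrist',f,.18,pc))
E
```

```text
position: [0.5743, -0.0067, 0.1729]
contact_force: [0.5, 1.3, -0.1]
width: 0.0858
clock: 18.4
position: [0.5763, -0.0069, 0.297]
contact_force: [0.5, -0.3, 0.8]
scene yellow [(array([333.5, 238.4]), [330, 232, 8, 15, 93])]
[324, 159, 7, 15, 74] [0.53561491 0.00177268 0.18      ]
[304, 207, 40, 49, 1532] [ 0.57369    -0.00661049  0.18      ]
```

```bash

python3 -m inch '[{"claw":-1,"travel":[-0.01,0,-0.15],"turn":0},{"claw":-1,"travel":[-0.01,0,-0.3],"turn":0},{"claw":-1,"travel":[-0.01,0,-0.43],"turn":0},{"claw":-1,"travel":[-0.01,0,-0.43],"turn":0},{"claw":-1,"travel":[-0.01,0,-0.43],"turn":0}]'| grep -E "pos|cont|wid"
python3 -m inch '[{"claw":-1,"travel":[0,0,-0.01],"turn":0},{"claw":-1,"travel":[0,0,-0.02],"turn":0},{"claw":-1,"travel":[0,0,-0.03],"turn":0},{"claw":-1,"travel":[0,0,-0.03],"turn":0}]'| grep -E "pos|cont"
python3 -m inch '[{"claw":-1,"travel":[0,0,-0.008],"turn":0},{"claw":-1,"travel":[0,0,-0.016],"turn":0},{"claw":-1,"travel":[0,0,-0.016],"turn":0}]'| grep -E "pos|cont"
```

```text
position: [0.5719, -0.0066, 0.2063]
contact_force: [0.6, -0.3, 1.0]
width: 0.0119
position: [0.5726, -0.0067, 0.2018]
contact_force: [0.2, -0.3, 0.4]
position: [0.5726, -0.0067, 0.1984]
contact_force: [-0.5, -1.0, 0.5]
```

```bash

python3 -m inch '[{"claw":-1,"travel":[0,0,-0.005],"turn":0},{"claw":-1,"travel":[0,0,-0.005],"turn":0}]'| grep -E "pos|cont"
python3 -m inch '[{"claw":-1,"travel":[0,0,-0.005],"turn":0},{"claw":-1,"travel":[0,0,-0.005],"turn":0}]'| grep -E "pos|cont"
python3 -m inch '[{"claw":-1,"travel":[0,0,0.2],"turn":0},{"claw":-1,"travel":[0,0,0.4],"turn":0},{"claw":-1,"travel":[0,0,0.4],"turn":0}]'| grep -E "pos|cont"
python3 y.py
```

```text
position: [0.5728, -0.0067, 0.1982]
contact_force: [-0.8, 0.4, 5.2]
position: [0.5729, -0.0067, 0.1981]
contact_force: [-2.2, 0.7, 9.4]
position: [0.5755, -0.0071, 0.2821]
contact_force: [0.1, 0.4, 0.6]
scene yellow [(array([333.4, 237.7]), [330, 232, 8, 14, 83])]
```

Contact came at TCP 0.198, so the head top is at 0.179 m as it should be when fully home. I'm handing in.

```bash
python3 -c "
from rig import ticket
print(ticket.sign_off())"
```

```text
the job is handed in; nothing more can be done
None
```

I've handed the job in: the pin dropped into the shaft's cross-hole and was pushed fully home, its head measured sitting on the housing, and the gripper is clear. The sign-off gave no verdict.

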